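# Set a hand-cranked stage to its mark with the backlash taken up

## Task

The hand-cranked stage has play between handwheel and gears. Take the crank grip and wind the carriage clockwise past the rider's mark until it just rests against the end stop: feel for a firm touch, but stay under 20 N there. Then wind anticlockwise until its index stands at the mark, so that this is the last movement and the backlash stays taken up; move the carriage only by the crank, leave the other things alone and let go.

Things in the scene. Friction and masses are not known exactly. Their poses are not given: they have to be found in the camera images.
- stage_base: Fixed dark steel base plate, 200 (x) x 300 (y) x 12 mm, with a grey gear housing on its robot side (68 mm high) under the handwheel and a scale bar (top 40 mm high) on its far side. Origin at the centre of its underside, on the bench. Its y axis is the direction of carriage travel, roughly to the robot's left; z up.
- wheel_axis (a point): Centre of the handwheel's top face (aluminium disc, 104 mm diameter, 12.5 mm thick, hub cap 3 mm higher), at (-50, 0, 87.5) mm in stage_base. Anticlockwise from above drives the carriage along +y, clockwise along -y, 12 mm per rad. Driving, the grip resists with about 2.5 N tangentially, in the play with 0.4 N; each further N at the grip puts about 3.5 N on the stop.
- grip_mid (a point): Middle of the crank grip: black upright cylinder, 15 mm diameter, standing on the handwheel 42 mm from its axis, from 2.5 to 50.5 mm above the wheel's top face; this point is 27.5 mm above that face. The grip revolves freely on its pin, so the hand need not turn as it goes round; the full circle is free.
- handwheel (a joint): Play (backlash) of the handwheel on its pinion shaft, -0.17 to +0.17 rad: +0.17 when taken up anticlockwise (it drives the carriage along +y), -0.17 when taken up clockwise (drives along -y). It is the wheel's angle relative to the shaft, not the dial angle.
- carriage: Carriage on the rail, a black block 56 (x) x 100 (y) x 22 mm with a bright top and a glass slide under two clips. Origin at the centre of its underside; axes as stage_base. Its right (-y) end face, 50 mm from the origin, meets the stop screw. About 0.4 kg; it stays where it is left.
- carriage_index (a point): Tip of the thin dark index finger that reaches from the middle of the carriage over the scale bar: 43 mm in x and 0 in y from the carriage origin.
- mark_rider: Fixed dark clamp 14 mm wide on the scale bar, with one thin light line along x on top: the mark. Origin on the line, at the height of the scale bar's top; axes as stage_base. The index stands at the mark when its y in this frame is 0.
- end_stop: Fixed dark steel block 44 x 20 x 30 mm over the rail. A round-headed stop screw sticks out of it towards the carriage (+y) by 3 to 11 mm, not measured: it must be felt. Origin on the base plate's top, y = 0 at the block's +y face; axes as stage_base. The mark lies 12 to 30 mm to the +y side of the index at contact; the carriage starts beyond the mark.
- timer: White lab timer with three buttons, 62 x 64 x 19 mm, lying on the bench; bystander. Origin under its centre.
- tape_roll: Roll of yellow tape lying flat, 67 mm diameter, 19 mm high; bystander. Origin under its centre.
- forceps: Steel forceps lying flat, 15 x 129 x 8 mm, long in y; bystander. Origin under the middle.
- ink_bottle: Small bottle with blue cap, 42 mm diameter, 77 mm high; bystander. Origin under its centre.
- marker_black: Black marker pen lying on the bench, 12 x 136 x 14 mm, long in y; bystander. Origin under the middle.

How it is judged (in metres and radians):
On the way:
1. the carriage, wound past the mark, rests against the end stop with at least 2 N (contact force between carriage and end_stop above 2 N), for 0.1 s.
At the end, for the whole second after the job is handed in: The carriage's index stands within 1.5 mm of the rider's mark, the play is taken up anticlockwise (handwheel joint above 0.09 rad), and the carriage is at rest (y of carriage_index in the frame of mark_rider between -0.0015 and 0.0015 m and value of joint handwheel above 0.09 rad and linear speed of carriage below 0.002 m/s); the robot touches nothing.
It fails at once if the carriage is pressed against the end stop with more than 20 N (contact force between carriage and end_stop above 20 N).
It fails at once if the robot touches the carriage (more than 2 N) instead of the crank (contact force between any of the arm, the fingers and carriage above 2 N).
It fails at once if a bystander on the bench is moved by more than 30 mm (distance of any of timer, tape_roll, forceps, ink_bottle, marker_black from where it was at the start of the episode above 0.03 m).
It also fails if it takes over 64 s, if anything falls off the work surface, if the arm or the gripper's body presses on something with over 40 N, if the wrist force passes 120 N, or if a joint passes its speed limit or range.

## Robot

A 6-joint arm with a two-finger parallel gripper is mounted at the origin on a cart in front of the work surface, level with it; the furniture and walls round the work are solid. World frame = base frame: x ahead of the robot, y to its left, z up, the work surface at z = 0. Lengths are in mm, angles in rad, forces in N, time in s.
With the tool pointing down it reaches from about 275 to 1000 mm from the base axis. Payload 8.4 kg.
Tool frame: the origin (TCP) lies on the mounting face of the last link; the fingertips stand arm.tip_reach ahead of it and the grasp point (between the pads) lies 155 mm ahead of it (arm.tip_reach is the distance from the TCP to the fingertips, in mm); z points along the fingers, y is the line along which they close (so a half turn about z gives the same grasp; the last joint's range is limited). The gripper opens to 85 mm and grips with 20 to 120 N. Pads are 22 mm wide; open, the fingers measure 114 mm over their backs; the gripper's body (76 mm by 85 mm) begins 54 mm behind the grasp point. The pads swing forward as they close: fully open they stand 13 mm farther back than shut.
Start: joints at [1.298, 0.353, 1.633, -0, 1.155, -0.002], TCP at [167.188, 602.227, 404.681] pointing down, gripper open.
Joint ranges: [-2.63, 2.63], [-0.92, 2.1], [0.06, 2.66], [-1.3, 4.44], [0, 2.69], [-3.02, 3.02]. Speed limits (rad/s): [2.22, 2.22, 2.79, 3.14, 3.14, 3.14].

## Interface

Orientations are given as a rotation vector (axis times angle).
In Python, from station import arm, imaging gives the robot as it stands. The module is installed in compiled form; this text tells all that it offers.
- The arm moves only by the tool arm_command, never from a script. Its argument "commands" is a list of rows, each an object with "claw": the closure, from 0 (fully open) to 1 (shut); "offset": the shift along the world's x, y, z in cm, a list of three; "turn": the turn, a rotation vector about the world's x, y, z in rad, a list of three. In form: [{"claw": claw, "offset": [tx, ty, tz], "turn": [wx, wy, wz]}, ...]. A call has 1 to 10 rows; each row shifts and turns the commanded pose from where the row before left it; what a row does not reach is not made up. A row lasts 1/8 s, in which the tool goes at most 62.5 mm and 10.7 degrees, less where a joint would pass 70% of its speed; a pose out of reach is approached as far as the arm can. A call is refused whole if a number of a shift passes 6.25 or a number of a turn 0.188, either way. A call with a gripper value outside its range is refused whole. The fingers move at their own pace and stop on an object; "force" is the grip in N (left out, the last holds). Time passes only in rows, so rows that do not move let the fingers close. It gives the time, the measured TCP pose, the force, the opening and the grip force at its end, in the units of the state.
- arm.observe(): the state, without advancing time (a new reading comes with each control period).
- imaging.snapshot(name): name is "side" or "top" or "wrist"; returns a dict with "color" (384x512x3 uint8, red, green, blue), "K" (3x3 intrinsics, pixels), "xyz" and "orientation" of the camera in the world. Camera axes: x right, y down, z forward; pixel columns grow to the right and rows downward; lengths in mm; the calibration is good to about 2 mm. A picture is of the moment at which its call begins. There is no depth.
- arm.sign_off(): hands the job in; it is judged then, once.
The state is a dict: "time": time; "joints": joint angles; "qvel": joint speeds; "joint_efforts": joint torques, N m; "ee_pos": TCP position; "ee_rot": TCP orientation; "force": force on the tool from outside, world axes, zero at the start; "torque": the same for the moment, N m; "finger_gap": finger opening in mm; "grip_force": force on a finger pad.
Only numpy, scipy, OpenCV 4.12 (cv2) and the standard library are available. Lean on these libraries where they do the work, as an engineer would, in place of code of your own. Each camera call takes 0.05 s, during which the arm holds its last target. There are 200 camera calls.

## Working session

There is one attempt and no reset: what is moved stays moved. The work goes in short steps, Python scripts to look and compute and a tool call to move; the robot and the scene stay as the last step left them, time stands still between calls to the robot, and variables do not carry over. Pictures are saved under pics/ and viewed, at most 10 in all, crops included, and the job is handed in when it is done.

Besides the shell and the picture viewer there is one more tool, called by a JSON object that holds its "name" and its "arguments". arm_command: Moves the arm, as the interface text tells. Its arguments: {"type":"object","properties":{"commands":{"type":"array","items":{"type":"object","properties":{"claw":{"type":"number"},"offset":{"type":"array","items":{"type":"number"}},"turn":{"type":"array","items":{"type":"number"}}}}},"force":{"type":"number"}},"required":["commands"]}

```bash
mkdir -p pics; cat > h.py <<'E'
import numpy as np, cv2
from scipy.spatial.transform import Rotation as R
from station import arm, imaging
def snap(n, f=None):
    s=imaging.snapshot(n)
    if f: cv2.imwrite('pics/'+f, s['color'][:,:,::-1])
    return s
def rot(s):
    o=np.array(s['orientation'],float)
    return o if o.shape==(3,3) else R.from_rotvec(o).as_matrix()
def ray(s,uv):
    d=np.linalg.inv(s['K'])@np.array([uv[0],uv[1],1.]); return np.array(s['xyz'],float), rot(s)@d
def onz(s,uv,z):
    o,d=ray(s,uv); return o+d*(z-o[2])/d[2]
def proj(s,p):
    c=rot(s).T@(np.array(p,float)-s['xyz']); q=np.array(s['K'])@c; return q[:2]/q[2]
def tri(obs):
    A=np.zeros((3,3));b=np.zeros(3)
    for s,uv in obs:
        o,d=ray(s,uv); d=d/np.linalg.norm(d); P=np.eye(3)-np.outer(d,d); A+=P;b+=P@o
    p=np.linalg.solve(A,b); return p,[np.linalg.norm(proj(s,p)-uv) for s,uv in obs]
E
python3 - <<'E'
from h import *
ims=[]
for n in ['side','top','wrist']:
    s=snap(n); print(n,s['xyz'],s['orientation'],s['K']); ims.append(s['color'][:,:,::-1])
    cv2.imwrite(f'pics/{n}0.png',cv2.resize(ims[-1],(800,600),interpolation=cv2.INTER_CUBIC))
print(arm.observe(), arm.tip_reach)
E
```

```text
side [ 211.20678857 -831.54422918  626.20991753] [-2.08928092  0.430425   -0.2048389 ] [[381.54441298   0.         257.24076411]
 [  0.         381.54441298 192.12717251]
 [  0.           0.           1.        ]]
top [ 237.25582975   26.58272155 1507.49408767] [-2.10764229  2.10664452 -0.23472861] [[455.69538339   0.         249.1546792 ]
 [  0.         455.69538339 187.30879092]
 [  0.           0.           1.        ]]
wrist [ 93.77978471 621.34427506 374.13517957] [2.29778018 1.74785273 0.26827552] [[312.45746536   0.         250.13393529]
 [  0.         312.45746536 188.28302402]
 [  0.           0.           1.        ]]
{'time': 0.15, 'joints': array([ 1.29757806e+00,  3.53514988e-01,  1.63393903e+00, -2.21949194e-05,
        1.15518725e+00, -2.43283459e-03]), 'qvel': array([ 8.62557341e-04, -9.59554919e-04, -2.73229346e-03, -2.00488249e-03,
       -1.02078948e-04,  9.97332384e-05]), 'joint_efforts': array([-1.41482084e-03, -6.05633354e+01, -3.42338920e+01, -9.29797056e-05,
        6.05561203e-03,  1.46747578e-05]), 'ee_pos': array([167.15870766, 602.06018578, 404.12822999]), 'ee_rot': array([-4.24019670e-01, -3.11272071e+00,  1.63586649e-03]), 'force': array([ 0.62206287, -0.09286427, -0.12021779]), 'torque': array([-0.01305546, -0.03577597,  0.04789675]), 'grip_force': 0.0, 'finger_gap': 85.72383142137413} 173.4
```

View pics/top0.png

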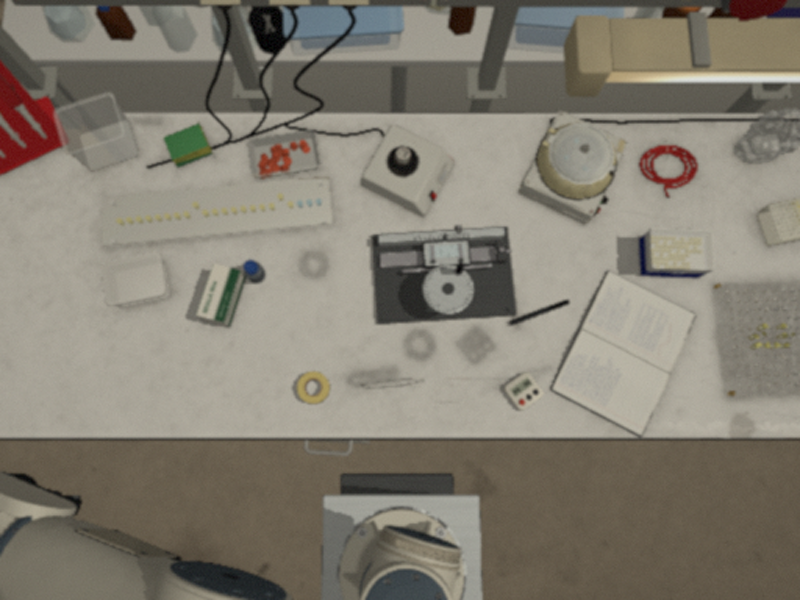

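View pics/side0.png

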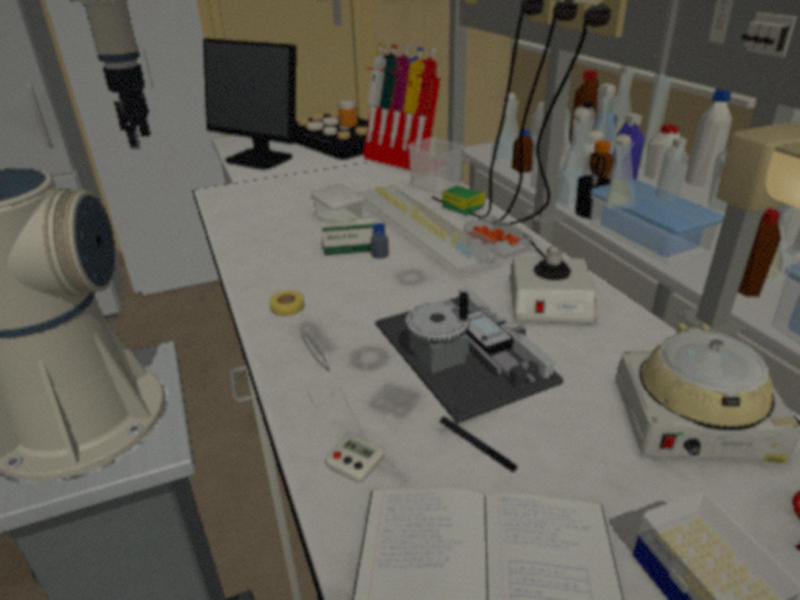

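The top view shows the base plate at about x 372–515, y 228–323 (in the 800 px picture), wheel centre near (447,290) and the grip near (459,262). In the side view the grip is at about (463,305) and the wheel centre near (436,320). Next come a rough position and a crop.

```bash
python3 - <<'E'
from h import *
t=snap('top');s=snap('side')
k=.64
print('wheel',tri([(t,np.array([447,290])*k),(s,np.array([437,320])*k)]))
print('wheel z87.5',onz(t,np.array([447,290])*k,87.5))
# dark plate
g=cv2.cvtColor(t['color'],cv2.COLOR_RGB2GRAY)
m=(g<75).astype(np.uint8); m[:135]=0;m[215:]=0;m[:,:225]=0;m[:,345:]=0
m=cv2.morphologyEx(m,cv2.MORPH_OPEN,np.ones((2,2)))
n,l,st,c=cv2.connectedComponentsWithStats(m)
i=1+np.argmax(st[1:,4]); 
r=cv2.minAreaRect(np.argwhere(l==i)[:,::-1].astype(np.float32)); b=cv2.boxPoints(r)
P=[onz(t,q,12) for q in b]; print(np.round(P)); print('c',np.mean(P,0),[np.linalg.norm(P[j]-P[j-1]) for j in range(4)])
a=t['color'][140:215,230:335,::-1]; a=cv2.resize(a,None,fx=5.5,fy=5.5,interpolation=cv2.INTER_CUBIC)
d=s['color'][180:270,235:365,::-1]; d=cv2.resize(d,(578,400),interpolation=cv2.INTER_CUBIC)
d=d[:,:]; out=np.zeros((600,800,3),np.uint8)
a=cv2.resize(a,(400,286)); d=cv2.resize(d,(400,277)); out[:286,:400]=a; out[300:577,:400]=d
cv2.imwrite('pics/c1.png',np.ascontiguousarray(cv2.resize(out[:,:400],(400,600))))
E
```

```text
wheel (array([561.3333415 , -96.65559142,  81.53912136]), [np.float64(0.39024585374710863), np.float64(0.4894158987769896)])
wheel z87.5 [558.74877694 -95.77564732  87.5       ]
[[ 693.   58.   12.]
 [ 713. -244.   12.]
 [ 520. -249.   12.]
 [ 501.   45.   12.]]
c [606.94849562 -97.43920048  12.        ] [np.float64(192.45125124942143), np.float64(302.667689083048), np.float64(193.2617166883641), np.float64(294.55295059486787)]
```

View pics/c1.png

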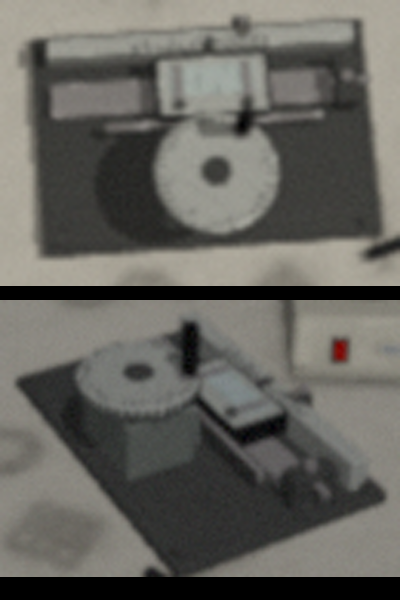

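The crop shows the grip as a dark post beside the wheel on the carriage side, the index near crop (208,45) and the rider near (240,25). The carriage index is about 30 mm left (+y) of the mark. I will now work out the grip position and a wrist viewing pose.

```bash
python3 - <<'E'
from h import *
t=snap('top');s=snap('side');w=snap('wrist')
gt=(t,np.array([295.1,167.])); gs=(s,np.array([296.7,187.2]))
print('griptop',tri([gt,gs]))
print('rider',onz(t,(230+240/3.81,140+25/3.81),45),'index',onz(t,(230+208/3.81,140+45/3.81),40))
st=arm.observe(); T=R.from_rotvec(st['ee_rot']).as_matrix()
print('cam axes in tool',T.T@rot(w)); print('cam pos in tool',T.T@(w['xyz']-st['ee_pos']))
print(T)
d=np.array([560,-98,400])-st['ee_pos'];print(d)
E
```

```text
griptop (array([ 602.55614928, -119.13812094,  137.88632821]), [np.float64(1.3517120923770714), np.float64(1.7051675813396492)])
rider [ 702.69951102 -124.98313871   45.        ] index [685.83425075 -96.905976    40.        ]
cam axes in tool [[ 5.92569822e-04 -9.53948347e-01 -2.99970332e-01]
 [ 9.99999247e-01  2.43047193e-04  1.20250194e-03]
 [-1.07421779e-03 -2.99970819e-01  9.53947773e-01]]
cam pos in tool [75.84876317 -0.98840817 29.96746283]
[[-9.63556096e-01  2.67506350e-01 -5.81353724e-05]
 [ 2.67506356e-01  9.63556079e-01 -1.77608091e-04]
 [ 8.50539932e-06 -1.86686940e-04 -9.99999983e-01]]
[ 392.81700589 -700.19947516   -4.57812849]
```

{"name": "arm_command", "arguments": {"commands": [{"claw":0,"offset":[2.8,-5.0,0],"turn":[0,0,0.03]},{"claw":0,"offset":[2.8,-5.0,0],"turn":[0,0,0.03]},{"claw":0,"offset":[2.8,-5.0,0],"turn":[0,0,0.03]},{"claw":0,"offset":[2.8,-5.0,0],"turn":[0,0,0.03]},{"claw":0,"offset":[2.8,-5.0,0],"turn":[0,0,0.03]},{"claw":0,"offset":[2.8,-5.0,0],"turn":[0,0,0.03]},{"claw":0,"offset":[2.8,-5.0,0],"turn":[0,0,0.03]},{"claw":0,"offset":[2.8,-5.0,0],"turn":[0,0,0.03]},{"claw":0,"offset":[2.8,-5.0,0],"turn":[0,0,0.03]},{"claw":0,"offset":[2.8,-5.0,0],"turn":[0,0,0.03]}], "force": 30}}

```text
time: 1.65
ee_pos: [447.9, 100.5, 405.1]
ee_rot: [-0.047, 3.14, 0.0]
force: [1.3, -0.3, -0.1]
finger_gap: 85.4
grip_force: 0.0
```

{"name": "arm_command", "arguments": {"commands": [{"claw":0,"offset":[2.8,-5.0,-1],"turn":[0,0,0.03]},{"claw":0,"offset":[2.8,-5.0,-1],"turn":[0,0,0]},{"claw":0,"offset":[2.8,-5.0,-1],"turn":[0,0,0]},{"claw":0,"offset":[2.8,-5.0,-1],"turn":[0,0,0]},{"claw":0,"offset":[0,0,0],"turn":[0,0,0]},{"claw":0,"offset":[0,0,0],"turn":[0,0,0]}]}}

```text
time: 2.4
ee_pos: [558.9, -97.7, 364.4]
ee_rot: [0.092, -3.139, -0.001]
force: [-0.7, 0.5, -0.2]
finger_gap: 85.2
grip_force: 0.0
```

```bash
python3 - <<'E'
from h import *
w=snap('wrist'); cv2.imwrite('pics/w1.png',cv2.resize(w['color'][:,:,::-1],(800,600),interpolation=cv2.INTER_CUBIC)); print(w['xyz'],arm.observe())
E
```

```text
[ 482.83399669 -103.27142922  334.59605428] {'time': 2.45, 'joints': array([-1.74931088e-01,  3.06355274e-01,  1.79782253e+00,  3.11759596e-04,
        1.03814154e+00, -1.80521672e+00]), 'qvel': array([ 0.01456215, -0.00969414,  0.00507622, -0.00080334, -0.00301193,
       -0.00024423]), 'joint_efforts': array([-1.01971127e+00, -5.37320638e+01, -3.19281936e+01, -5.27343072e-02,
       -3.91680258e-02, -6.09851122e-03]), 'ee_pos': array([558.71584913, -97.17665083, 364.64903056]), 'ee_rot': array([ 9.31635852e-02, -3.13955367e+00, -6.44843068e-04]), 'force': array([ 1.61038675,  0.51448275, -0.02390166]), 'torque': array([-0.01767059, -0.0282586 ,  0.07693961]), 'grip_force': 0.0, 'finger_gap': 85.67281161952619}
```

View pics/w1.png

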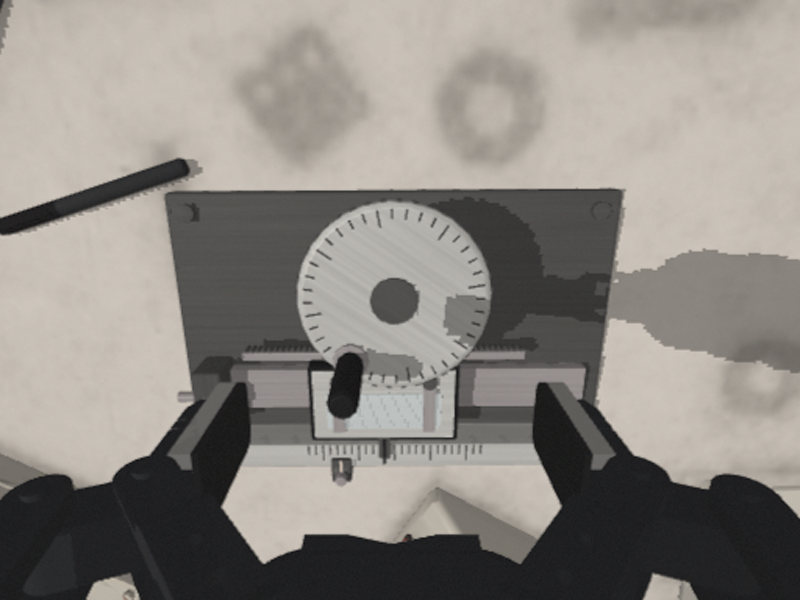

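The wrist view shows the plate's robot-side corners at (165,191) and (622,190). The hub is at (394,301), the grip top at about (344,405), the index tip near (384,460) and the rider line near (342,465). I will measure these sub-pixel.

```bash
python3 - <<'E'
from h import *
w=snap('wrist'); k=.64; c=w['color']; g=cv2.cvtColor(c,cv2.COLOR_RGB2GRAY)
A=onz(w,np.array([165,191])*k,12);B=onz(w,np.array([622,190])*k,12)
print('corners',A,B,np.linalg.norm(A-B)); u=(B-A)/np.linalg.norm(A-B); yaw=np.arctan2(-u[0],u[1]); print('yaw',yaw)
x=np.array([np.cos(yaw),np.sin(yaw),0]); print('base->wheel', (A+B)/2+50*x)
# hub
m=((g<110)).astype(np.uint8); n,l,st,ce=cv2.connectedComponentsWithStats(m)
i=l[int(301*k),int(394*k)]; print('hub',st[i],ce[i],onz(w,ce[i],90.5))
# wheel disc brightness: radius along rows/cols through hub
e=onz(w,np.array([297,295])*k,87.5),onz(w,np.array([491,295])*k,87.5); print('wheel edges',e,np.linalg.norm(e[0]-e[1]), (e[0]+e[1])/2)
# grip
for r in range(220,275,3):
    row=g[r,200:240]; d=np.where(row<60)[0]; print(r,d.min()+200 if len(d) else 0,d.max()+200 if len(d) else 0,end='; ')
print()
cv2.imwrite('pics/w2.png',cv2.resize(c[210:320,180:290,::-1],(600,600),interpolation=cv2.INTER_NEAREST))
print(R.from_rotvec(arm.observe()['ee_rot']).as_matrix())
E
```

```text
corners [ 522.55328906 -246.91833533   12.        ] [504.16817304  49.45072544  12.        ] 296.9387692260836
yaw 0.061955139878526105
base->wheel [563.26480075 -95.63802933  12.        ]
hub [236 178  31  29 704] [251.42471591 191.96732955] [562.45362843 -96.61226756  90.5       ]
wheel edges (array([ 563.69923612, -147.52648757,   87.5       ]), array([557.56923336, -44.63711346,  87.5       ])) 103.07182077640152 [560.63423474 -96.08180051  87.5       ]
220 0 0; 223 0 0; 226 220 227; 229 216 229; 232 200 230; 235 200 231; 238 213 230; 241 213 230; 244 211 230; 247 211 229; 250 210 228; 253 210 228; 256 209 228; 259 209 227; 262 210 226; 265 213 223; 268 0 0; 271 0 0; 274 0 0; 
[[-9.98195803e-01 -6.00423455e-02 -2.37186273e-04]
 [-6.00424050e-02  9.98195795e-01  2.51973331e-04]
 [ 2.21629271e-04  2.65759956e-04 -9.99999940e-01]]
```

View pics/w2.png

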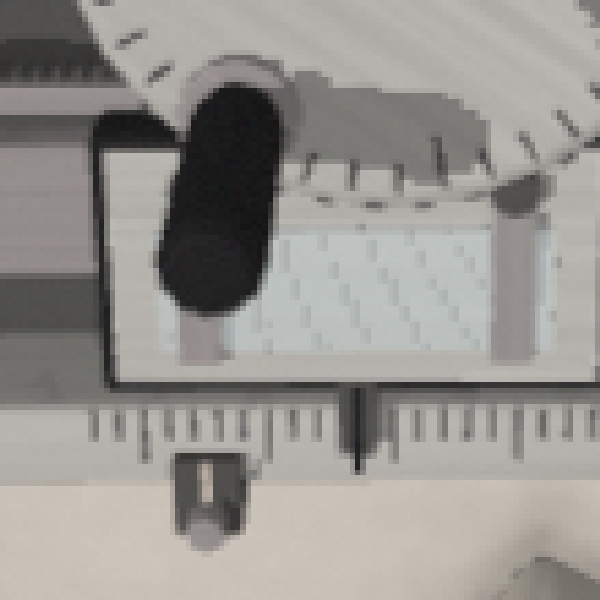

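The crop shows the grip's top disc centred at (208,266), its foot ring at (240,102), the index tip at (357,465) and the mark line at (206,480). Each crop pixel is 1/5.45 of an image pixel.

```bash
python3 - <<'E'
from h import *
w=snap('wrist');t=snap('top');s=snap('side'); q=lambda a,b:(180+a/5.4545-.4,210+b/5.4545-.4)
gt=q(208,266)
p,e=tri([(w,gt),(s,(296.7,187.5))]);print('grip top tri',p,e)
for z in (136,138):print(z,onz(w,gt,z))
f=onz(w,q(240,102),89);print('foot',f)
C=np.array([562,-96.3]); 
for n,v in (('top',onz(w,gt,138)),('foot',f)):print(n,v[:2]-C,np.linalg.norm(v[:2]-C))
i=onz(w,q(357,468),41);m=onz(w,q(206,480),42);y=np.array([-np.sin(.062),np.cos(.062)])
print('index',i,'mark',m,'diff along y',(i-m)[:2]@y)
E
```

```text
grip top tri [ 598.72442563 -118.45503426  136.38225418] [np.float64(0.4368525651495881), np.float64(0.12372633863410697)]
136 [ 599.29886988 -118.53283693  136.        ]
138 [ 598.12735142 -118.37201287  138.        ]
foot [ 597.36344091 -118.13806541   89.        ]
top [ 36.12735142 -22.07201287] 42.33626427128704
foot [ 35.36344091 -21.83806541] 41.562892752311775
index [699.32364035 -94.66389178  41.        ] mark [ 703.2636197  -125.05271933   42.        ] diff along y 30.574561178317666
```

{"name": "arm_command", "arguments": {"commands": [{"claw":0,"offset":[3.86,-2.03,0],"turn":[0,0,0]},{"claw":0,"offset":[0,0,-3.0],"turn":[0,0,0]},{"claw":0,"offset":[0,0,-3.0],"turn":[0,0,0]},{"claw":0,"offset":[0,0,-3.2],"turn":[0,0,0]},{"claw":0.4,"offset":[0,0,0],"turn":[0,0,0]},{"claw":0.6,"offset":[0,0,0],"turn":[0,0,0]},{"claw":0.7,"offset":[0,0,0],"turn":[0,0,0]}], "force": 25}}

```text
time: 3.52
ee_pos: [598.4, -118.0, 274.4]
ee_rot: [-0.093, 3.138, -0.001]
force: [-0.1, -0.3, -0.2]
finger_gap: 32.3
grip_force: 0.0
```

{"name": "arm_command", "arguments": {"commands": [{"claw":1,"offset":[0,0,0],"turn":[0,0,0]},{"claw":1,"offset":[0,0,0],"turn":[0,0,0]},{"claw":1,"offset":[0,0,0],"turn":[0,0,0]},{"claw":1,"offset":[0,0,0],"turn":[0,0,0]}]}}

```text
time: 4.03
ee_pos: [598.3, -118.2, 273.7]
ee_rot: [-0.093, 3.138, -0.0]
force: [-0.1, 0.0, 5.7]
finger_gap: 13.7
grip_force: 27.6
```

```bash
python3 - <<'E'
from h import *
w=snap('wrist'); cv2.imwrite('pics/w3.png',cv2.resize(w['color'][:,:,::-1],(800,600),interpolation=cv2.INTER_CUBIC)); o=arm.observe(); print(o['time'],o['ee_pos'],o['force'],o['finger_gap'],o['grip_force'])
C=np.array([562,-96.3]); a0=np.arctan2(-22,35.8)
for k in range(0,40): 
    a=a0-.15*k; 
    if k%10==0: print(k,a)
E
```

```text
4.075 [ 598.26546554 -118.19764424  273.6894473 ] [0.2287888  0.47000787 5.34931126] 14.138457111368016 27.57714280668779
0 -0.5510313468127006
10 -2.0510313468127004
20 -3.5510313468127004
30 -5.0510313468127
```

View pics/w3.png

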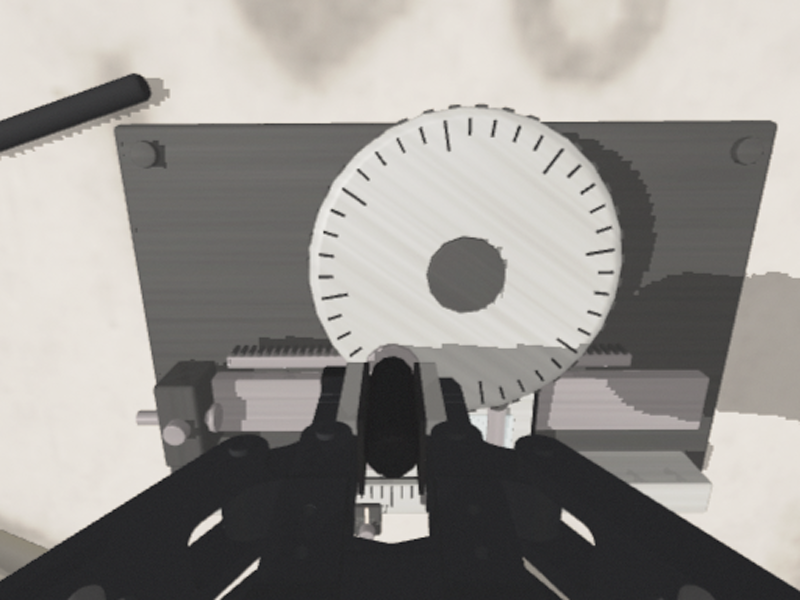

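The grip is held centrally between the pads (gap 14 mm), and the stop screw is visible at the left near (213,416). Next I will compute the clockwise arc rows.

```bash
cat > arc.py <<'E'
# arc.py cmdx cmdy cx cy r a_start step n : rows in cm, rounding carried
import sys,numpy as np
x,y,cx,cy,r,a,d,n=map(float,sys.argv[1:9])
for k in range(1,int(n)+1):
    t=a+d*k; ox=round((cx+r*np.cos(t)-x)/10,2); oy=round((cy+r*np.sin(t)-y)/10,2); x+=ox*10;y+=oy*10
    print((ox,oy),end=' ')
    if k%10==0: print('|',round(x,2),round(y,2),round(t,3))
E
python3 arc.py 597.8 -118.3 562 -96.3 42 -0.551 -0.15 20
```

```text
(np.float64(-0.37), np.float64(-0.51)) (np.float64(-0.44), np.float64(-0.45)) (np.float64(-0.5), np.float64(-0.38)) (np.float64(-0.56), np.float64(-0.3)) (np.float64(-0.59), np.float64(-0.21)) (np.float64(-0.62), np.float64(-0.12)) (np.float64(-0.63), np.float64(-0.03)) (np.float64(-0.62), np.float64(0.07)) (np.float64(-0.61), np.float64(0.16)) (np.float64(-0.58), np.float64(0.25)) | 542.6 -133.5 -2.051
(np.float64(-0.54), np.float64(0.33)) (np.float64(-0.47), np.float64(0.4)) (np.float64(-0.42), np.float64(0.48)) (np.float64(-0.33), np.float64(0.53)) (np.float64(-0.26), np.float64(0.58)) (np.float64(-0.16), np.float64(0.6)) (np.float64(-0.08), np.float64(0.63)) (np.float64(0.03), np.float64(0.63)) (np.float64(0.11), np.float64(0.62)) (np.float64(0.21), np.float64(0.59)) | 523.5 -79.6 -3.551
```

{"name": "arm_command", "arguments": {"commands": [{"claw":1,"offset":[-0.37,-0.51,0],"turn":[0,0,0]},{"claw":1,"offset":[-0.44,-0.45,0],"turn":[0,0,0]},{"claw":1,"offset":[-0.5,-0.38,0],"turn":[0,0,0]},{"claw":1,"offset":[-0.56,-0.3,0],"turn":[0,0,0]},{"claw":1,"offset":[-0.59,-0.21,0],"turn":[0,0,0]},{"claw":1,"offset":[-0.62,-0.12,0],"turn":[0,0,0]},{"claw":1,"offset":[-0.63,-0.03,0],"turn":[0,0,0]},{"claw":1,"offset":[-0.62,0.07,0],"turn":[0,0,0]},{"claw":1,"offset":[-0.61,0.16,0],"turn":[0,0,0]},{"claw":1,"offset":[-0.58,0.25,0],"turn":[0,0,0]}]}}

```text
time: 5.32
ee_pos: [543.4, -133.7, 273.7]
ee_rot: [-0.093, 3.137, -0.002]
force: [2.7, -1.3, 4.8]
finger_gap: 13.8
grip_force: 27.5
```

```bash
python3 - <<'E'
from h import *
o=arm.observe(); print(o['time'],o['ee_pos'],o['force'],o['torque'],o['finger_gap'],o['grip_force'])
E
```

```text
5.325 [ 543.35056369 -133.70729994  273.74966379] [ 2.66899241 -1.25835024  4.79723247] [-0.14683055 -0.52906162 -0.00743148] 13.825807385073261 27.523775883532835
```

{"name": "arm_command", "arguments": {"commands": [{"claw":1,"offset":[-0.54,0.33,0],"turn":[0,0,0]},{"claw":1,"offset":[-0.47,0.4,0],"turn":[0,0,0]},{"claw":1,"offset":[-0.42,0.48,0],"turn":[0,0,0]},{"claw":1,"offset":[-0.33,0.53,0],"turn":[0,0,0]},{"claw":1,"offset":[-0.26,0.58,0],"turn":[0,0,0]},{"claw":1,"offset":[-0.16,0.6,0],"turn":[0,0,0]},{"claw":1,"offset":[-0.08,0.63,0],"turn":[0,0,0]},{"claw":1,"offset":[0.03,0.63,0],"turn":[0,0,0]},{"claw":1,"offset":[0.11,0.62,0],"turn":[0,0,0]},{"claw":1,"offset":[0.21,0.59,0],"turn":[0,0,0]}]}}

```text
time: 6.58
ee_pos: [523.5, -79.5, 273.5]
ee_rot: [-0.093, 3.14, -0.001]
force: [-3.0, -2.0, 10.6]
finger_gap: 14.3
grip_force: 27.9
```

```bash
cat > f.py <<'E'
from h import *
import sys
o=arm.observe(); C=np.array([562,-96.3]); d=o['ee_pos'][:2]-C; a=np.arctan2(d[1],d[0]); T=np.array([-np.sin(a),np.cos(a)])
print(round(o['time'],2),o['ee_pos'].round(2),'angle',round(a,4),round(a-2*np.pi,4),'r',np.linalg.norm(d).round(2),'Ft',(o['force'][:2]@T).round(2),'Fr',(o['force'][:2]@d/42).round(2),'grip',o['grip_force'].round(1))
E
python3 f.py; python3 - <<'E'
from h import *
# est. remaining gap: carriage right end face vs stop screw in wrist view
w=snap('wrist'); cv2.imwrite('pics/w4.png',cv2.resize(w['color'][:,:,::-1],(800,600),interpolation=cv2.INTER_CUBIC))
E
python3 arc.py 523.5 -79.6 562 -96.3 42 -3.551 -0.1 20
```

```text
(np.float64(0.18), np.float64(0.38)) (np.float64(0.23), np.float64(0.35)) (np.float64(0.25), np.float64(0.34)) (np.float64(0.29), np.float64(0.3)) (np.float64(0.32), np.float64(0.27)) (np.float64(0.34), np.float64(0.25)) (np.float64(0.37), np.float64(0.2)) (np.float64(0.38), np.float64(0.17)) (np.float64(0.4), np.float64(0.13)) (np.float64(0.42), np.float64(0.09)) | 555.3 -54.8 -4.551
(np.float64(0.41), np.float64(0.04)) (np.float64(0.42), np.float64(0.01)) (np.float64(0.42), np.float64(-0.04)) (np.float64(0.41), np.float64(-0.08)) (np.float64(0.41), np.float64(-0.12)) (np.float64(0.38), np.float64(-0.16)) (np.float64(0.37), np.float64(-0.19)) (np.float64(0.35), np.float64(-0.24)) (np.float64(0.33), np.float64(-0.26)) (np.float64(0.29), np.float64(-0.3)) | 593.2 -68.2 -5.551Traceback (most recent call last):
  File "f.py", line 4, in <module>
    print(round(o['time'],2),o['ee_pos'].round(2),'angle',round(a,4),round(a-2*np.pi,4),'r',np.linalg.norm(d).round(2),'Ft',(o['force'][:2]@T).round(2),'Fr',(o['force'][:2]@d/42).round(2),'grip',o['grip_force'].round(1))
                                                                                                                                                                                                   ^^^^^^^^^^^^^^^^^^^^^
AttributeError: 'float' object has no attribute 'round'
```

View pics/w4.png

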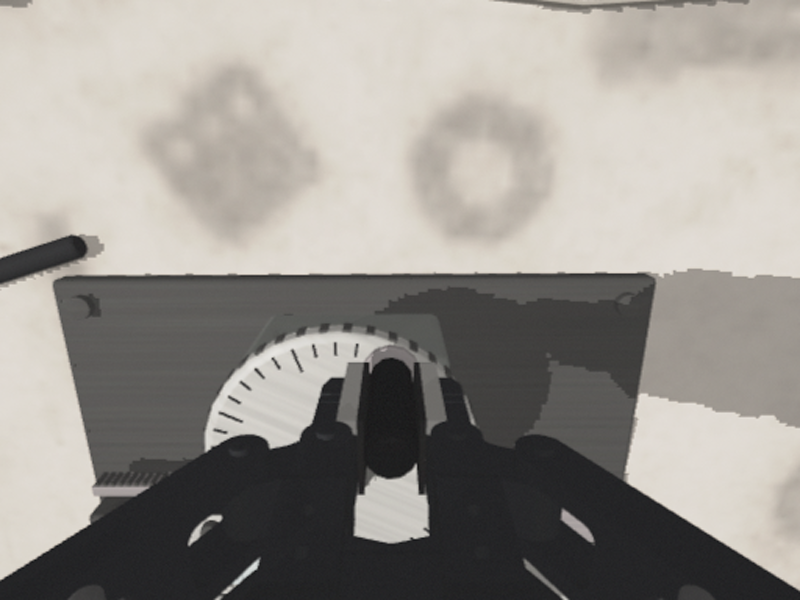

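The hand hides the carriage in this view. I will use the screw head seen in w3 at about (221,416) to predict the contact angle.

```bash
sed -i "s/o\['grip_force'\].round(1)/round(o['grip_force'],1)/" f.py; python3 f.py; python3 - <<'E'
from h import *
w=snap('wrist'); o=arm.observe(); T=R.from_rotvec(o['ee_rot']).as_matrix()
Rc=T.T@rot(w); tc=T.T@(w['xyz']-o['ee_pos'])
T0=R.from_rotvec([-.093,3.138,0]).as_matrix(); p0=np.array([598.27,-118.2,273.69])
v={'K':w['K'],'xyz':p0+T0@tc,'orientation':T0@Rc}
y=np.array([-np.sin(.062),np.cos(.062)]); m=np.array([703.26,-125.05])
for z in (28,34,40):
    for u in (219,222):
        p=onz(v,np.array([u,416])*.64,z); g=(p[:2]-m)@y
        print(z,u,p.round(1),'screw tip rel mark',g.round(2),'index at contact',(g+50).round(2),'rad total',((30.6-g-50)/12).round(2))
E
python3 arc.py 523.5 -79.6 562 -96.3 42 -3.551 -0.1 5
```

```text
6.62 [523.79 -79.03 273.59] angle 2.7171 -3.5661 r 41.94 Ft -0.3 Fr 2.45 grip 28.0
28 219 [ 660.  -201.9   28. ] screw tip rel mark -74.06 index at contact -24.06 rad total 4.55
28 222 [ 659.9 -200.4   28. ] screw tip rel mark -72.55 index at contact -22.55 rad total 4.43
34 219 [ 656.2 -199.8   34. ] screw tip rel mark -71.65 index at contact -21.65 rad total 4.35
34 222 [ 656.1 -198.3   34. ] screw tip rel mark -70.18 index at contact -20.18 rad total 4.23
40 219 [ 652.4 -197.6   40. ] screw tip rel mark -69.24 index at contact -19.24 rad total 4.15
40 222 [ 652.3 -196.2   40. ] screw tip rel mark -67.81 index at contact -17.81 rad total 4.03
(np.float64(0.18), np.float64(0.38)) (np.float64(0.23), np.float64(0.35)) (np.float64(0.25), np.float64(0.34)) (np.float64(0.29), np.float64(0.3)) (np.float64(0.32), np.float64(0.27))
```

{"name": "arm_command", "arguments": {"commands": [{"claw":1,"offset":[0.18,0.38,0],"turn":[0,0,0]},{"claw":1,"offset":[0.23,0.35,0],"turn":[0,0,0]},{"claw":1,"offset":[0.25,0.34,0],"turn":[0,0,0]},{"claw":1,"offset":[0.29,0.3,0],"turn":[0,0,0]},{"claw":1,"offset":[0.32,0.27,0],"turn":[0,0,0]}]}}

```text
time: 7.3
ee_pos: [536.2, -63.0, 273.6]
ee_rot: [-0.093, 3.14, -0.001]
force: [-3.5, -0.5, 10.2]
finger_gap: 14.0
grip_force: 28.1
```

```bash
python3 f.py; python3 - <<'E'
from h import *
for n in ('side','top'):
    s=snap(n); c=s['color'][160:270,260:400] if n=='side' else s['color'][130:215,225:345]
    cv2.imwrite(f'pics/{n}5.png',cv2.resize(c[:,:,::-1],(800,600),interpolation=cv2.INTER_CUBIC))
E
```

```text
7.3 [536.15 -63.03 273.57] angle 2.2314 -4.0518 r 42.13 Ft 3.09 Fr 1.72 grip 28.1
```

View pics/side5.png

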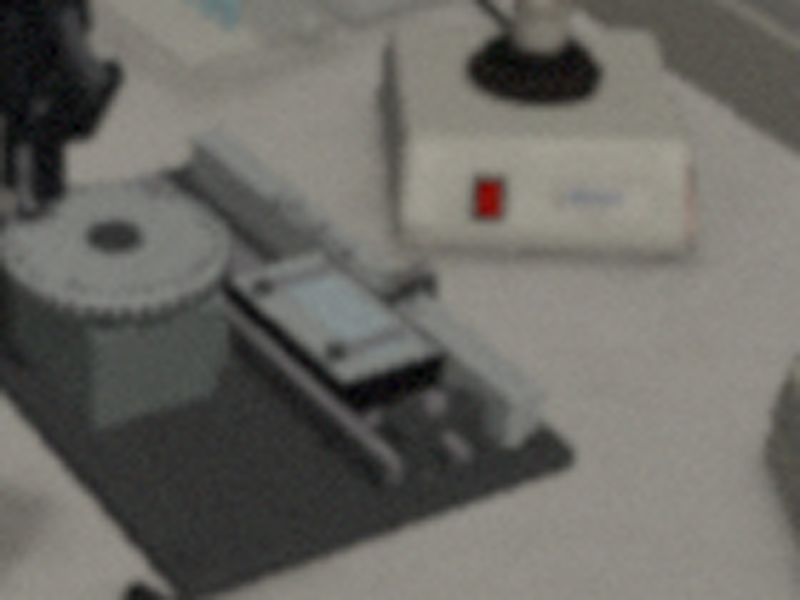

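The side view shows the carriage past the rider, with a small gap left to the stop screw (right end near (410,385), stop near (430,420)). I predict contact at a grip angle of about −4.8 to −5.2, so I will approach more slowly.

```bash
python3 arc.py 536.2 -63.2 562 -96.3 42 -4.051 -0.06 10
```

```text
(np.float64(0.2), np.float64(0.15)) (np.float64(0.22), np.float64(0.14)) (np.float64(0.22), np.float64(0.12)) (np.float64(0.22), np.float64(0.11)) (np.float64(0.23), np.float64(0.1)) (np.float64(0.24), np.float64(0.08)) (np.float64(0.25), np.float64(0.07)) (np.float64(0.24), np.float64(0.05)) (np.float64(0.25), np.float64(0.04)) (np.float64(0.25), np.float64(0.02)) | 559.4 -54.4 -4.651
```

{"name": "arm_command", "arguments": {"commands": [{"claw":1,"offset":[0.2,0.15,0],"turn":[0,0,0]},{"claw":1,"offset":[0.22,0.14,0],"turn":[0,0,0]},{"claw":1,"offset":[0.22,0.12,0],"turn":[0,0,0]},{"claw":1,"offset":[0.22,0.11,0],"turn":[0,0,0]},{"claw":1,"offset":[0.23,0.1,0],"turn":[0,0,0]},{"claw":1,"offset":[0.24,0.08,0],"turn":[0,0,0]},{"claw":1,"offset":[0.25,0.07,0],"turn":[0,0,0]},{"claw":1,"offset":[0.24,0.05,0],"turn":[0,0,0]},{"claw":1,"offset":[0.25,0.04,0],"turn":[0,0,0]},{"claw":1,"offset":[0.25,0.02,0],"turn":[0,0,0]}]}}

```text
time: 8.65
ee_pos: [559.4, -54.0, 273.6]
ee_rot: [-0.093, 3.14, 0.0]
force: [-2.3, 2.8, 10.8]
finger_gap: 13.7
grip_force: 28.1
```

```bash
python3 f.py; python3 arc.py 559.4 -54.4 562 -96.3 42 -4.651 -0.012 40
```

```text
8.65 [559.38 -54.02 273.6 ] angle 1.6326 -4.6506 r 42.37 Ft 2.16 Fr 3.01 grip 28.1
(np.float64(0.05), np.float64(0.0)) (np.float64(0.05), np.float64(0.01)) (np.float64(0.05), np.float64(-0.0)) (np.float64(0.05), np.float64(-0.0)) (np.float64(0.05), np.float64(-0.0)) (np.float64(0.05), np.float64(-0.0)) (np.float64(0.05), np.float64(-0.0)) (np.float64(0.06), np.float64(-0.0)) (np.float64(0.05), np.float64(-0.0)) (np.float64(0.05), np.float64(-0.01)) | 564.5 -54.4 -4.771
(np.float64(0.05), np.float64(-0.0)) (np.float64(0.05), np.float64(-0.0)) (np.float64(0.05), np.float64(-0.01)) (np.float64(0.05), np.float64(-0.0)) (np.float64(0.05), np.float64(-0.01)) (np.float64(0.05), np.float64(-0.01)) (np.float64(0.05), np.float64(-0.0)) (np.float64(0.05), np.float64(-0.01)) (np.float64(0.05), np.float64(-0.01)) (np.float64(0.05), np.float64(-0.01)) | 569.5 -55.0 -4.891
(np.float64(0.05), np.float64(-0.01)) (np.float64(0.05), np.float64(-0.01)) (np.float64(0.04), np.float64(-0.01)) (np.float64(0.05), np.float64(-0.01)) (np.float64(0.05), np.float64(-0.01)) (np.float64(0.05), np.float64(-0.01)) (np.float64(0.05), np.float64(-0.01)) (np.float64(0.05), np.float64(-0.02)) (np.float64(0.05), np.float64(-0.01)) (np.float64(0.05), np.float64(-0.02)) | 574.4 -56.2 -5.011
(np.float64(0.04), np.float64(-0.01)) (np.float64(0.05), np.float64(-0.02)) (np.float64(0.05), np.float64(-0.01)) (np.float64(0.05), np.float64(-0.02)) (np.float64(0.04), np.float64(-0.02)) (np.float64(0.05), np.float64(-0.02)) (np.float64(0.05), np.float64(-0.01)) (np.float64(0.04), np.float64(-0.02)) (np.float64(0.05), np.float64(-0.02)) (np.float64(0.05), np.float64(-0.02)) | 579.1 -57.9 -5.131
```

{"name": "arm_command", "arguments": {"commands": [{"claw":1,"offset":[0.05,0,0],"turn":[0,0,0]},{"claw":1,"offset":[0.05,0,0],"turn":[0,0,0]},{"claw":1,"offset":[0.05,0,0],"turn":[0,0,0]},{"claw":1,"offset":[0.05,0,0],"turn":[0,0,0]}]}}

```text
time: 9.15
ee_pos: [561.4, -54.0, 273.6]
ee_rot: [-0.093, 3.14, 0.0]
force: [-3.7, 2.5, 10.2]
finger_gap: 14.1
grip_force: 28.0
```

```bash
python3 f.py
```

```text
9.15 [561.4  -53.98 273.62] angle 1.585 -4.6982 r 42.32 Ft 3.68 Fr 2.59 grip 28.0
```

{"name": "arm_command", "arguments": {"commands": [{"claw":1,"offset":[0.05,0,0],"turn":[0,0,0]},{"claw":1,"offset":[0.05,0,0],"turn":[0,0,0]},{"claw":1,"offset":[0.05,0,0],"turn":[0,0,0]}]}}

```text
time: 9.52
ee_pos: [562.9, -54.0, 273.6]
ee_rot: [-0.093, 3.14, 0.0]
force: [-2.7, 2.0, 10.7]
finger_gap: 14.1
grip_force: 28.0
```

{"name": "arm_command", "arguments": {"commands": [{"claw":1,"offset":[0.05,0,0],"turn":[0,0,0]},{"claw":1,"offset":[0.05,0,0],"turn":[0,0,0]},{"claw":1,"offset":[0.05,0,0],"turn":[0,0,0]}]}}

```text
time: 9.9
ee_pos: [564.4, -54.0, 273.6]
ee_rot: [-0.093, 3.14, 0.0]
force: [-2.3, 2.7, 10.0]
finger_gap: 14.2
grip_force: 28.0
```

{"name": "arm_command", "arguments": {"commands": [{"claw":1,"offset":[0.05,0,0],"turn":[0,0,0]},{"claw":1,"offset":[0.05,-0.01,0],"turn":[0,0,0]},{"claw":1,"offset":[0.05,0,0],"turn":[0,0,0]}]}}

```text
time: 10.28
ee_pos: [566.0, -54.1, 273.6]
ee_rot: [-0.093, 3.14, 0.0]
force: [-3.0, 1.9, 10.6]
finger_gap: 14.1
grip_force: 28.0
```

{"name": "arm_command", "arguments": {"commands": [{"claw":1,"offset":[0.05,-0.01,0],"turn":[0,0,0]},{"claw":1,"offset":[0.05,0,0],"turn":[0,0,0]},{"claw":1,"offset":[0.05,-0.01,0],"turn":[0,0,0]}]}}

```text
time: 10.65
ee_pos: [567.4, -54.2, 273.6]
ee_rot: [-0.093, 3.14, 0.001]
force: [-2.2, 3.3, 10.3]
finger_gap: 14.2
grip_force: 28.0
```

{"name": "arm_command", "arguments": {"commands": [{"claw":1,"offset":[0.05,0,0],"turn":[0,0,0]},{"claw":1,"offset":[0.05,-0.01,0],"turn":[0,0,0]},{"claw":1,"offset":[0.05,-0.01,0],"turn":[0,0,0]}]}}

```text
time: 11.02
ee_pos: [569.0, -54.5, 273.6]
ee_rot: [-0.093, 3.14, 0.0]
force: [-2.0, 1.9, 10.2]
finger_gap: 14.4
grip_force: 28.0
```

{"name": "arm_command", "arguments": {"commands": [{"claw":1,"offset":[0.05,-0.01,0],"turn":[0,0,0]},{"claw":1,"offset":[0.05,-0.01,0],"turn":[0,0,0]},{"claw":1,"offset":[0.05,-0.01,0],"turn":[0,0,0]}]}}

```text
time: 11.4
ee_pos: [570.5, -54.7, 273.6]
ee_rot: [-0.093, 3.14, 0.001]
force: [-2.1, 2.9, 10.3]
finger_gap: 14.4
grip_force: 28.0
```

{"name": "arm_command", "arguments": {"commands": [{"claw":1,"offset":[0.05,-0.01,0],"turn":[0,0,0]},{"claw":1,"offset":[0.05,-0.01,0],"turn":[0,0,0]},{"claw":1,"offset":[0.05,-0.01,0],"turn":[0,0,0]}]}}

```text
time: 11.78
ee_pos: [572.0, -55.0, 273.6]
ee_rot: [-0.093, 3.14, 0.001]
force: [-2.0, 4.3, 10.1]
finger_gap: 14.2
grip_force: 28.0
```

{"name": "arm_command", "arguments": {"commands": [{"claw":1,"offset":[0.05,-0.01,0],"turn":[0,0,0]},{"claw":1,"offset":[0.05,-0.02,0],"turn":[0,0,0]},{"claw":1,"offset":[0.05,-0.01,0],"turn":[0,0,0]}]}}

```text
time: 12.15
ee_pos: [573.5, -55.4, 273.6]
ee_rot: [-0.093, 3.139, 0.001]
force: [-1.5, 2.8, 9.8]
finger_gap: 14.1
grip_force: 27.9
```

```bash
python3 f.py; python3 - <<'E'
from h import *
s=snap('side'); c=s['color'][205:255,300:360]
cv2.imwrite('pics/side6.png',cv2.resize(c[:,:,::-1],(720,600),interpolation=cv2.INTER_CUBIC))
E
```

```text
12.15 [573.52 -55.43 273.63] angle 1.2961 -4.987 r 42.47 Ft 2.23 Fr 2.32 grip 27.9
```

View pics/side6.png

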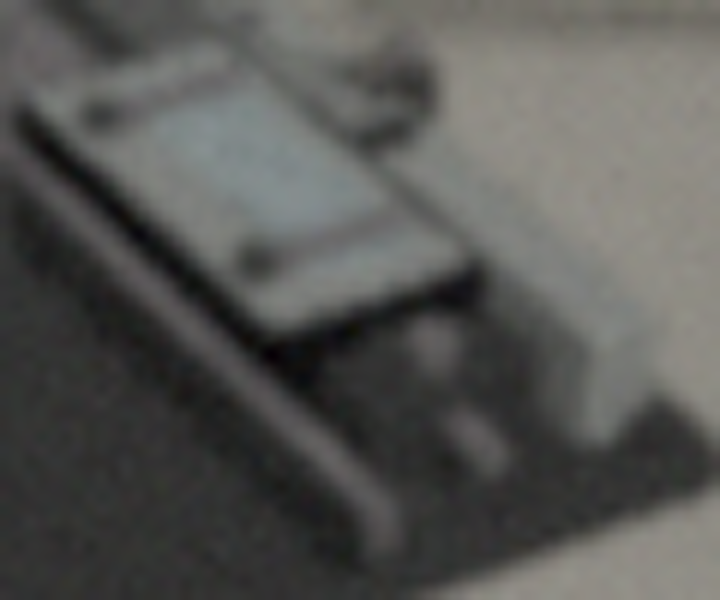

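The side view is too coarse to show the gap; the carriage's end face nearly covers the stop block. I will continue by feel.

{"name": "arm_command", "arguments": {"commands": [{"claw":1,"offset":[0.05,-0.01,0],"turn":[0,0,0]},{"claw":1,"offset":[0.05,-0.02,0],"turn":[0,0,0]},{"claw":1,"offset":[0.05,-0.02,0],"turn":[0,0,0]}]}}

```text
time: 12.58
ee_pos: [575.0, -55.9, 273.6]
ee_rot: [-0.093, 3.139, 0.001]
force: [-1.9, 3.8, 8.9]
finger_gap: 14.0
grip_force: 27.9
```

{"name": "arm_command", "arguments": {"commands": [{"claw":1,"offset":[0.05,-0.01,0],"turn":[0,0,0]},{"claw":1,"offset":[0.05,-0.02,0],"turn":[0,0,0]},{"claw":1,"offset":[0.05,-0.02,0],"turn":[0,0,0]}]}}

```text
time: 12.95
ee_pos: [576.6, -56.4, 273.7]
ee_rot: [-0.093, 3.139, 0.001]
force: [-1.7, 3.9, 9.1]
finger_gap: 14.2
grip_force: 27.9
```

{"name": "arm_command", "arguments": {"commands": [{"claw":1,"offset":[0.05,-0.02,0],"turn":[0,0,0]},{"claw":1,"offset":[0.05,-0.02,0],"turn":[0,0,0]},{"claw":1,"offset":[0.05,-0.02,0],"turn":[0,0,0]}]}}

```text
time: 13.32
ee_pos: [578.1, -57.0, 273.6]
ee_rot: [-0.093, 3.139, 0.001]
force: [-1.4, 2.9, 10.3]
finger_gap: 14.4
grip_force: 27.9
```

{"name": "arm_command", "arguments": {"commands": [{"claw":1,"offset":[0.05,-0.02,0],"turn":[0,0,0]},{"claw":1,"offset":[0.05,-0.02,0],"turn":[0,0,0]},{"claw":1,"offset":[0.05,-0.02,0],"turn":[0,0,0]}]}}

```text
time: 13.7
ee_pos: [579.1, -57.4, 273.5]
ee_rot: [0.093, -3.14, -0.002]
force: [-3.7, 5.8, 11.9]
finger_gap: 14.1
grip_force: 28.1
```

```bash
python3 f.py; python3 arc.py 579.4 -58.1 562 -96.3 42 -5.140 -0.012 20
```

```text
13.7 [579.15 -57.38 273.55] angle 1.1559 -5.1273 r 42.53 Ft 5.7 Fr 3.88 grip 28.1
(np.float64(0.05), np.float64(-0.02)) (np.float64(0.04), np.float64(-0.02)) (np.float64(0.05), np.float64(-0.02)) (np.float64(0.04), np.float64(-0.03)) (np.float64(0.05), np.float64(-0.02)) (np.float64(0.04), np.float64(-0.02)) (np.float64(0.05), np.float64(-0.03)) (np.float64(0.04), np.float64(-0.02)) (np.float64(0.04), np.float64(-0.03)) (np.float64(0.05), np.float64(-0.02)) | 583.9 -60.4 -5.26
(np.float64(0.04), np.float64(-0.03)) (np.float64(0.04), np.float64(-0.03)) (np.float64(0.04), np.float64(-0.03)) (np.float64(0.05), np.float64(-0.02)) (np.float64(0.04), np.float64(-0.03)) (np.float64(0.04), np.float64(-0.03)) (np.float64(0.04), np.float64(-0.03)) (np.float64(0.04), np.float64(-0.03)) (np.float64(0.04), np.float64(-0.03)) (np.float64(0.04), np.float64(-0.03)) | 588.0 -63.3 -5.38
```

Firm touch: the tangential force rose from about 2.8 to 5.7 N and the hand now lags its command. I will hold briefly.

{"name": "arm_command", "arguments": {"commands": [{"claw":1,"offset":[0,0,0],"turn":[0,0,0]},{"claw":1,"offset":[0,0,0],"turn":[0,0,0]}]}}

```text
time: 13.95
ee_pos: [579.1, -57.4, 273.5]
ee_rot: [0.093, -3.14, -0.002]
force: [-3.4, 4.9, 11.7]
finger_gap: 13.7
grip_force: 28.1
```

```bash
python3 f.py
```

```text
13.95 [579.11 -57.36 273.54] angle 1.1568 -5.1264 r 42.54 Ft 5.07 Fr 3.2 grip 28.1
```

```bash
python3 arc.py 579.4 -58.1 562 -96.1 42 -5.140 0.12 16; python3 -c "
import math;a=-5.14+.12*16;print('\n',562+42*math.cos(a),-96.1+42*math.sin(a),a)"
```

```text
(np.float64(-0.47), np.float64(0.2)) (np.float64(-0.49), np.float64(0.13)) (np.float64(-0.5), np.float64(0.06)) (np.float64(-0.5), np.float64(0.0)) (np.float64(-0.5), np.float64(-0.05)) (np.float64(-0.49), np.float64(-0.12)) (np.float64(-0.47), np.float64(-0.17)) (np.float64(-0.45), np.float64(-0.23)) (np.float64(-0.42), np.float64(-0.28)) (np.float64(-0.38), np.float64(-0.33)) | 532.7 -66.0 -3.94
(np.float64(-0.34), np.float64(-0.37)) (np.float64(-0.29), np.float64(-0.41)) (np.float64(-0.24), np.float64(-0.45)) (np.float64(-0.19), np.float64(-0.47)) (np.float64(-0.13), np.float64(-0.48)) (np.float64(-0.07), np.float64(-0.5)) 
 520.1290358248108 -92.81026459422367 -3.2199999999999998
```

{"name": "arm_command", "arguments": {"commands": [{"claw":1,"offset":[-0.47,0.2,0],"turn":[0,0,0]},{"claw":1,"offset":[-0.49,0.13,0],"turn":[0,0,0]},{"claw":1,"offset":[-0.5,0.06,0],"turn":[0,0,0]},{"claw":1,"offset":[-0.5,0,0],"turn":[0,0,0]},{"claw":1,"offset":[-0.5,-0.05,0],"turn":[0,0,0]},{"claw":1,"offset":[-0.49,-0.12,0],"turn":[0,0,0]},{"claw":1,"offset":[-0.47,-0.17,0],"turn":[0,0,0]},{"claw":1,"offset":[-0.45,-0.23,0],"turn":[0,0,0]},{"claw":1,"offset":[-0.42,-0.28,0],"turn":[0,0,0]},{"claw":1,"offset":[-0.38,-0.33,0],"turn":[0,0,0]}]}}

```text
time: 15.2
ee_pos: [533.2, -65.5, 273.7]
ee_rot: [-0.093, 3.138, 0.001]
force: [0.4, 3.9, 8.8]
finger_gap: 14.0
grip_force: 27.8
```

{"name": "arm_command", "arguments": {"commands": [{"claw":1,"offset":[-0.34,-0.37,0],"turn":[0,0,0]},{"claw":1,"offset":[-0.29,-0.41,0],"turn":[0,0,0]},{"claw":1,"offset":[-0.24,-0.45,0],"turn":[0,0,0]},{"claw":1,"offset":[-0.19,-0.47,0],"turn":[0,0,0]},{"claw":1,"offset":[-0.13,-0.48,0],"turn":[0,0,0]},{"claw":1,"offset":[-0.07,-0.5,0],"turn":[0,0,0]},{"claw":1,"offset":[0,0,0],"turn":[0,0,0]},{"claw":1,"offset":[0,0,0],"turn":[0,0,0]}]}}

```text
time: 16.2
ee_pos: [520.3, -92.8, 273.6]
ee_rot: [-0.093, 3.139, -0.001]
force: [-1.7, -0.2, 9.8]
finger_gap: 14.4
grip_force: 27.9
```

```bash
python3 f.py
```

```text
16.2 [520.26 -92.78 273.58] angle 3.0575 -3.2257 r 41.88 Ft 0.31 Fr 1.67 grip 27.9
```

{"name": "arm_command", "arguments": {"commands": [{"claw":0.5,"offset":[0,0,0],"turn":[0,0,0]},{"claw":0,"offset":[0,0,0],"turn":[0,0,0]},{"claw":0,"offset":[0,0,0],"turn":[0,0,0]},{"claw":0,"offset":[0,0,3],"turn":[0,0,0]},{"claw":0,"offset":[0,0,3],"turn":[0,0,0]},{"claw":0,"offset":[4.5,-1.5,0],"turn":[0,0,0]},{"claw":0,"offset":[4.5,-1.5,0],"turn":[0,0,0]},{"claw":0,"offset":[0,0,0],"turn":[0,0,0]},{"claw":0,"offset":[0,0,0],"turn":[0,0,0]}]}}

```text
time: 17.32
ee_pos: [609.3, -122.4, 331.9]
ee_rot: [0.093, -3.138, -0.001]
force: [-0.1, -0.3, -0.3]
finger_gap: 85.7
grip_force: 0.0
```

```bash
cat > m.py <<'E'
from h import *
import sys
w=snap('wrist'); g=cv2.cvtColor(w['color'],cv2.COLOR_RGB2GRAY).astype(float)
a,b=proj(w,(703.3,-125.05,42)); print('mark px',a,b)
r,c=int(b),int(a)
cv2.imwrite('pics/%s.png'%sys.argv[1],cv2.resize(w['color'][r-40:r+25,c-40:c+40,::-1],(800,650)[:2] if 0 else (720,585),interpolation=cv2.INTER_NEAREST))
print('crop origin',c-40,r-40,'scale 9'); np.save('g.npy',g)
print(g[r-26:r+14,c-16:c+18].astype(int)) if 0 else None
E
python3 m.py w7
```

```text
mark px 242.23321028633833 276.57490762775427
crop origin 202 236 scale 9
```

View pics/w7.png

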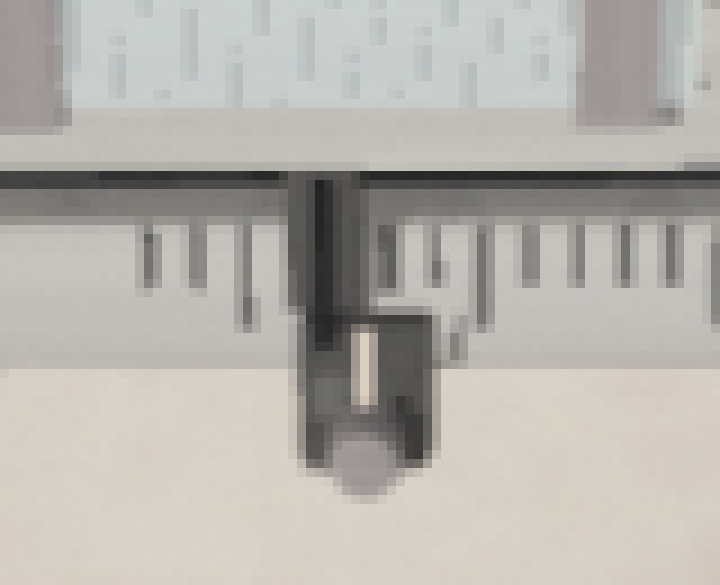

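The crop shows the dark index finger at column 322 and the light mark line at column 364 (9× scale). The index is therefore short of the mark on the −y side, as intended.

```bash
cat > n.py <<'E'
from h import *
g=cv2.cvtColor((w:=snap('wrist'))['color'],cv2.COLOR_RGB2GRAY).astype(float)
a,b=proj(w,(703.3,-125.05,42)); r0=int(round(b-276.57))+236; c0=202+int(round(a-242.23))
y=np.array([-np.sin(.062),np.cos(.062)])
# index: dark line in rows above the rider; mark: light line on rider
def cen(rows,c1,c2,sign,th):
    p=sign*(g[rows[0]:rows[1],c1:c2].mean(0)); v=np.clip(p-th,0,None); return (v*np.arange(c1,c2)).sum()/v.sum(),p.round(0)
import sys
ic=cen((r0+22,r0+33),c0+22,c0+62,-1,-55)   # darker than 55
mc=cen((r0+37,r0+44),c0+34,c0+47,1,130)
print('index col',ic,'\nmark col',mc)
I=onz(w,(ic[0],r0+37),42);M=onz(w,(mc[0],r0+40.5),42)
print('index-mark along y (mm):',(I-M)[:2]@y, 'heights +-3 check',[(onz(w,(ic[0],r0+37),42+h)-M)[:2]@y for h in(-3,3)], M)
E
python3 n.py; python3 f.py
```

```text
index col (np.float64(237.1818181818182), array([-145., -176., -176., -173., -146., -132., -175., -175., -174.,
       -149.,  -89.,  -87.,  -73.,  -38.,  -51.,  -75.,  -84.,  -86.,
       -107., -123., -105., -106., -148., -174., -175., -153., -133.,
       -175., -175., -176., -154., -118., -159., -177., -177., -161.,
       -127., -149., -177., -177.])) 
mark col (np.float64(241.78465679676987), array([ 85.,  80.,  80.,  84.,  90., 159., 200., 136.,  86.,  85.,  84.,
        84.,  81.]))
index-mark along y (mm): -4.350706056770759 heights +-3 check [np.float64(-4.492900846005742), np.float64(-4.208511267535812)] [ 703.10014976 -125.35294267   42.        ]
17.43 [ 609.04 -122.26  332.27] angle -0.5043 -6.7875 r 53.73 Ft 0.1 Fr -0.87 grip 0.0
```

```bash
python3 arc.py 520.1 -92.8 562 -96.1 42 -3.220 0.0597 6;python3 -c "
import math;a=-3.22+.358;print('\n',562+42*math.cos(a),-96.1+42*math.sin(a),a)"
```

```text
(np.float64(-0.01), np.float64(-0.25)) (np.float64(0.0), np.float64(-0.25)) (np.float64(0.02), np.float64(-0.25)) (np.float64(0.03), np.float64(-0.25)) (np.float64(0.05), np.float64(-0.25)) (np.float64(0.06), np.float64(-0.24)) 
 521.6309468957089 -107.69049401289374 -2.862
```

{"name": "arm_command", "arguments": {"commands": [{"claw":0,"offset":[-4.5,1.5,0],"turn":[0,0,0]},{"claw":0,"offset":[-4.5,1.5,0],"turn":[0,0,0]},{"claw":0,"offset":[0,0,0],"turn":[0,0,0]},{"claw":0,"offset":[0,0,-3],"turn":[0,0,0]},{"claw":0,"offset":[0,0,-3],"turn":[0,0,0]},{"claw":0.6,"offset":[0,0,0],"turn":[0,0,0]},{"claw":0.7,"offset":[0,0,0],"turn":[0,0,0]},{"claw":1,"offset":[0,0,0],"turn":[0,0,0]},{"claw":1,"offset":[0,0,0],"turn":[0,0,0]},{"claw":1,"offset":[0,0,0],"turn":[0,0,0]}]}}

```text
time: 18.68
ee_pos: [520.4, -92.6, 273.4]
ee_rot: [-0.093, 3.139, -0.0]
force: [-1.1, -0.4, 5.0]
finger_gap: 14.3
grip_force: 27.4
```

{"name": "arm_command", "arguments": {"commands": [{"claw":1,"offset":[0,0,0],"turn":[0,0,0]},{"claw":1,"offset":[0,0,0],"turn":[0,0,0]}]}}

```text
time: 18.92
ee_pos: [520.4, -92.6, 273.4]
ee_rot: [-0.093, 3.139, -0.0]
force: [-1.4, -0.4, 6.6]
finger_gap: 14.2
grip_force: 27.6
```

```bash
python3 f.py
```

```text
18.93 [520.38 -92.65 273.36] angle 3.054 -3.2291 r 41.78 Ft 0.48 Fr 1.39 grip 27.6
```

{"name": "arm_command", "arguments": {"commands": [{"claw":1,"offset":[-0.01,-0.25,0],"turn":[0,0,0]},{"claw":1,"offset":[0,-0.25,0],"turn":[0,0,0]},{"claw":1,"offset":[0.02,-0.25,0],"turn":[0,0,0]},{"claw":1,"offset":[0.03,-0.25,0],"turn":[0,0,0]},{"claw":1,"offset":[0.05,-0.25,0],"turn":[0,0,0]},{"claw":1,"offset":[0.06,-0.24,0],"turn":[0,0,0]},{"claw":1,"offset":[0,0,0],"turn":[0,0,0]},{"claw":1,"offset":[0,0,0],"turn":[0,0,0]}]}}

```text
time: 19.92
ee_pos: [521.9, -107.5, 273.4]
ee_rot: [-0.093, 3.139, -0.0]
force: [-1.5, 0.5, 7.0]
finger_gap: 14.1
grip_force: 27.6
```

```bash
python3 f.py
```

```text
19.93 [ 521.87 -107.48  273.36] angle -2.87 -9.1532 r 41.66 Ft -0.87 Fr 1.33 grip 27.6
```

{"name": "arm_command", "arguments": {"commands": [{"claw":0.5,"offset":[0,0,0],"turn":[0,0,0]},{"claw":0,"offset":[0,0,0],"turn":[0,0,0]},{"claw":0,"offset":[0,0,0],"turn":[0,0,0]},{"claw":0,"offset":[0,0,3],"turn":[0,0,0]},{"claw":0,"offset":[0,0,3],"turn":[0,0,0]},{"claw":0,"offset":[4.4,-0.7,0],"turn":[0,0,0]},{"claw":0,"offset":[4.4,-0.7,0],"turn":[0,0,0]},{"claw":0,"offset":[0,0,0],"turn":[0,0,0]},{"claw":0,"offset":[0,0,0],"turn":[0,0,0]}]}}

```text
time: 21.05
ee_pos: [608.8, -121.3, 331.9]
ee_rot: [0.093, -3.138, -0.001]
force: [-0.9, -0.7, -0.6]
finger_gap: 85.2
grip_force: 0.0
```

```bash
python3 n.py; python3 f.py
```

```text
index col (np.float64(240.8611111111111), array([-143., -174., -174., -171., -144., -132., -173., -173., -173.,
       -154., -130., -166., -174., -158., -112.,  -87.,  -78.,  -53.,
        -41.,  -65.,  -85.,  -80.,  -96., -128., -145., -149., -132.,
       -173., -173., -174., -153., -119., -159., -175., -175., -161.,
       -128., -148., -175., -175.])) 
mark col (np.float64(241.0), array([ 85.,  87.,  89.,  89.,  91., 129., 150., 113.,  90.,  90.,  90.,
        88.,  83.]))
index-mark along y (mm): -0.0905989846054453 heights +-3 check [np.float64(-0.19244313912995184), np.float64(0.011245169919061278)] [ 702.74326235 -125.15325492   42.        ]
21.1 [ 608.52 -121.28  332.11] angle -0.4928 -6.776 r 52.8 Ft -0.53 Fr -0.03 grip 0.0
```

```bash
python3 -c "
from station import arm
print(arm.sign_off())"
```

```text
the job is handed in; nothing more can be done
None
```

The job is handed in (no verdict came back): I wound the carriage clockwise to the stop, pressing about 9 N by estimate, then anticlockwise as the last movement until the index measured about 0.1 mm from the mark, and let go.

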